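# Put the office desk back in order

## Robot

A 6-joint arm with a two-finger parallel gripper is mounted at the origin on the work surface. World frame = base frame: x ahead of the robot, y to its left, z up, the work surface at z = 0. Lengths are in m, angles in degrees, forces in N, time in s.
With the tool pointing down it reaches from about 0.35 to 0.875 m from the base axis. Payload 4.2 kg.
Tool frame: the origin (TCP) lies midway between the tips of the shut fingers; the grasp point (between the pads) lies 19 mm behind it; z points along the fingers, y is the line along which they close (so a half turn about z gives the same grasp; the last joint's range is limited). The gripper opens to 87 mm and grips with 3 to 60 N. Pads are 19 mm wide; open, the fingers measure 117 mm over their backs; the gripper's body (75 mm by 190 mm) begins 51 mm behind the grasp point.
Start: joints at [14.817, 22.042, 0.453, 0, -68.411, -14.817], TCP at [0.625, 0, 0.223] pointing down, gripper open.
Joint ranges: [-179.83, 179.83], [-69.29, 118.12], [-61.27, 80.66], [-181.25, 117.63], [-171.15, -9.14], [-177.46, 177.46]. Speed limits (degrees/s): [159.86, 159.86, 180, 180, 180, 180].

## Interface

Orientations are given as [roll, pitch, yaw] about the fixed x, y, z axes, in that order (R = Rz(yaw) Ry(pitch) Rx(roll)).
In Python, from workcell import env gives the robot as it stands. The module is installed in compiled form; this text tells all that it offers. Calls block until the motion is done:
- env.goto(position, orientation): joint-space move of the TCP to a pose.
- env.move_straight(position, rotation=None, rate=0.15, force_limit=None): straight line of the TCP; rotation=None keeps the orientation; rate is the mean speed in m/s. With force_limit (N) it stops when the force on the tool has changed by that much, and returns True; else False.
- env.set_joints(angles): joint-space move.
- env.gripper_to(opening, grasp_force=None): opening from 0.0 (shut) to 1.0 (fully open); grasp_force is the grip in N (None keeps the last); returns when the fingers have stopped.
- env.dwell(seconds).
- env.inverse_kinematics(position, orientation): joint angles nearest the present ones, or None.
- env.read_state(): the state.
- env.grab_frame(name): name is "scene" or "side" or "wrist"; returns a dict with "image" (384x512x3 uint8, blue, green, red), "fx", "fy", "cx", "cy" (pixels), "D" ([k1, k2, p1, p2, k3] as OpenCV has them; the pictures are not rectified), "position" and "orientation" of the camera in the world. Camera axes: x right, y up, looking along -z (the intrinsics and any distortion apply to the point x, -y, -z); pixel columns grow to the right and rows downward; lengths in m; the calibration is good to about 2 mm. A picture is of the moment at which its call begins. There is no depth.
A pose or a line that the arm cannot do raises env.Unreachable and nothing moves.
- env.close_job(): hands the job in; it is judged then, once.
Trained networks look in a picture, given as the dict that the camera call returned (one of the last four; its "shot" number tells which), for a name from the list of things; names that differ only in an ending like _2 or _b are one class to them, and where a whole thing is asked for, a point or a joint stands for the part that bears it (a point fixed in the world has none). Each returns a list of dicts, best first, with "score" (0 to 1); they miss things now and then, are a little off and sometimes report something else, mostly with a low value. They report only what shows in the picture. A call takes as long as a camera call. They do not tell look-alikes from the thing itself.
- env.search_frame(picture, thing): "xyz" ([x, y, z] in m, in world coordinates, good to about 4 mm: the middle of the surface that is visible of it).
- env.trace(picture, thing): "mask" (384x512 bool, what is visible of it).
The state is a dict: "clock": time; "joint_positions": joint angles; "qvel": joint speeds; "joint_torque": joint torques, N m; "position": TCP position; "tool_rot": TCP orientation; "force": force on the tool from outside, world axes, zero at the start; "wrist_torque": the same for the moment, N m; "opening": opening from 0.0 (shut) to 1.0 (fully open); "finger_force": force on a finger pad.
Only numpy, scipy, OpenCV 4.12 (cv2) and the standard library are available. Lean on these libraries where they do the work, as an engineer would, in place of code of your own. Each camera call takes 0.05 s, during which the arm holds its last target. There are 200 camera calls.

## Task

First slide the black divider of the pen tray to the line where the tray's red and green linings meet. Then put everything in its place: the red marker lying lengthwise on the red lining, the green highlighter lying lengthwise on the green lining, the roll of yellow tape flat inside the yellow ring on its round pad, and the stapler upright and straight inside the blue outline on its oblong pad. Do not disturb the cup or the potted plant.

Things in the scene. Friction and masses are not known exactly. Their poses are not given: they have to be found in the camera images.
- tray: White open pen tray fixed to the desk, outside 110 x 296 mm, 26 mm high, walls and floor 5 mm thick (inside 100 x 286 mm). Origin: centre of its underside; y axis along its length, z up. The floor is lined red from the +y end wall (y = +143 mm) to the seam at y = -25 mm, green from there to the -y end wall (-143 mm). The divider starts over the red part.
- divider_tab (a point): Top centre of the tab on the black divider, 55 mm above the desk, mid-thickness. The divider slides along the tray's y axis (friction 1 to 2 N, stays where left, cannot lift out); its wall is 6 mm thick, 26 mm high and spans the tray. Tab: 10 mm thick along y, 30 mm wide along x, from 25 to 55 mm above the desk. At the seam it reads y = -25 mm in the tray's frame.
- marker: Long marker with a square barrel, white with a red cap and a red end, 140 mm long, 18 x 18 mm, lying on the desk. Origin: its middle (9 mm above the desk); x axis along its length, cap at +x. Belongs on the red lining.
- highlighter: Short flat green highlighter with a thin black band, 90 mm long, 24 mm wide, 16 mm thick, lying flat. Origin: its middle (8 mm above the desk); x axis along its length. Belongs on the green lining.
- tape: Roll of yellow tape lying flat, 60 mm outer and 36 mm inner diameter, 19 mm high. Origin: centre of its underside, z up.
- tape_pad: Round black rubber pad fixed to the desk, 104 mm across, 3 mm thick, with a painted yellow ring (82 mm inside) and a smaller concentric ring. Origin: centre of its underside.
- stapler: Blue desk stapler standing on its black base, 122 mm long, 34 mm wide, about 49 mm high; its blue top arm, 32 mm wide, lies about 25 to 47 mm above the desk. Origin: centre of its underside; x axis along its length, z up. Either end may face either way on its pad.
- stapler_pad: Oblong black rubber pad fixed to the desk, 80 x 166 mm, 3 mm thick, with a painted blue rectangular outline (60 x 146 mm inside). Origin: centre of its underside; its y axis runs along its length, where the stapler's length must lie.
- cup: Bystander: small white coffee cup without a handle, 66 mm across, 58 mm high, standing. Origin: centre of its underside. Leave alone.
- plant: Bystander: small plant in a terracotta pot, 60 mm across, about 64 mm high with its leaves. Origin: centre of its underside. Leave alone.
Not all that is in view belongs to the job. Of the things like the stapler, leave any that is pink; of the rest the smaller one is meant. What is shaped like the stapler_pad but orange is not meant.

How it is judged (in metres and radians):
On the way:
1. the divider stands over the seam between the red and green linings (within 12 mm) while marker and highlighter still lie on the desk where they were (y of divider_tab in the frame of tray between -0.037 and -0.013 m and distance of each of marker, highlighter from where it was at the start of the episode below 0.06 m), for 0.2 s.
At the end, for the whole second after the job is handed in: Divider within 12 mm of the seam; marker flat on red, highlighter flat on green, each within 25 deg of lengthwise; tape flat on its pad within 12 mm of the centre; stapler upright on its pad within 15 mm of the centre and 0.22 rad of its length; all at rest (y of divider_tab in the frame of tray between -0.037 and -0.013 m and y of marker in the frame of tray between 0.03 and 0.08 m and x of marker in the frame of tray between -0.045 and 0.045 m and z of marker in the frame of tray between 0 and 0.019 m and angle between the x axis of each of marker, highlighter and the y axis of tray, either way round below 0.45 rad and y of highlighter in the frame of tray between -0.103 and -0.055 m and x of highlighter in the frame of tray between -0.045 and 0.045 m and z of highlighter in the frame of tray between 0 and 0.02 m and horizontal distance between tape and tape_pad below 0.012 m and height (world z) of tape between 0 and 0.007 m and angle between each of tape, stapler's own z axis and vertical below 0.1 rad and horizontal distance between stapler and stapler_pad below 0.015 m and angle between the x axis of stapler and the y axis of stapler_pad, either way round below 0.22 rad and height (world z) of stapler below 0.007 m and linear speed of each of marker, highlighter, tape, stapler below 0.02 m/s); the robot touches nothing.
It fails at once if the cup is moved more than 25 mm or tipped (distance of cup from where it was at the start of the episode above 0.025 m or angle between cup's own z axis and vertical above 0.35 rad).
It fails at once if the potted plant is moved more than 25 mm or tipped (distance of plant from where it was at the start of the episode above 0.025 m or angle between plant's own z axis and vertical above 0.35 rad).
It also fails if it takes over 125 s, if anything falls off the work surface, if the arm or the gripper's body presses on something with over 40 N, if the wrist force passes 120 N, or if a joint passes its speed limit or range.

## Working session

There is one attempt and no reset: what is moved stays moved. The work goes in short steps, each a Python script; the robot and the scene stay as the last script left them, time stands still between calls to the robot, and variables do not carry over. Pictures are saved under pics/ and viewed, at most 14 in all, crops included, and the job is handed in when it is done.

```bash
mkdir -p pics
cat > h.py <<'E'
import numpy as np, cv2
from scipy.spatial.transform import Rotation as R
from workcell import env
def rot(o):
    o=np.array(o,float)
    return o if o.shape==(3,3) else R.from_euler('xyz',o,degrees=True).as_matrix()
def K(f): return np.array([[f['fx'],0,f['cx']],[0,f['fy'],f['cy']],[0,0,1]])
def px2w(f,uv,z):
    n=cv2.undistortPoints(np.array(uv,float).reshape(-1,1,2),K(f),np.array(f['D'],float))[:,0]
    d=np.c_[n[:,0],-n[:,1],-np.ones(len(n))]@rot(f['orientation']).T
    p=np.array(f['position']); return p+d*((z-p[2])/d[:,2])[:,None]
def w2px(f,P):
    q=(np.atleast_2d(P)-np.array(f['position']))@rot(f['orientation'])
    q=q*[1,-1,-1]
    return cv2.projectPoints(q,np.zeros(3),np.zeros(3),K(f),np.array(f['D'],float))[0][:,0]
def rect(f,mask,z):
    m=mask.astype(np.uint8); c=max(cv2.findContours(m,cv2.RETR_EXTERNAL,cv2.CHAIN_APPROX_NONE)[0],key=len)
    P=px2w(f,c[:,0],z)[:,:2]
    (cx,cy),(w,h),a=cv2.minAreaRect((P*1000).astype(np.float32))
    if w<h: w,h,a=h,w,a+90
    return np.round([cx,cy,w,h,(a+90)%180-90],1)
E
python3 - <<'E'
from h import *
for n in ("scene","side"):
    f=env.grab_frame(n); cv2.imwrite(f'pics/{n}0.png',cv2.resize(f['image'],(800,600)))
    print(n,f['position'],f['orientation'])
    for t in "tray divider_tab marker highlighter tape tape_pad stapler stapler_pad cup plant".split():
        for r in env.search_frame(f,t):
            if r['score']>.15: print(t,round(r['score'],2),np.round(r['xyz'],3),w2px(f,r['xyz'])[0].round())
E
```

```text
scene [0.86100594 0.57086575 0.95004122] [ 39.77238535  -0.984975   147.58352206]
tray 0.79 [ 0.675 -0.004  0.002] [202. 238.]
tray 0.71 [ 0.44  -0.082  0.014] [255. 187.]
tray 0.39 [0.454 0.095 0.043] [283. 221.]
divider_tab 0.67 [0.684 0.044 0.024] [207. 248.]
marker 0.73 [ 0.44  -0.079  0.018] [256. 187.]
marker 0.52 [0.617 0.309 0.003] [277. 316.]
tape 0.63 [0.409 0.302 0.022] [339. 272.]
tape_pad 0.91 [0.615 0.31  0.003] [278. 316.]
stapler 0.95 [0.455 0.094 0.045] [283. 221.]
stapler 0.91 [0.232 0.304 0.06 ] [390. 236.]
stapler 0.73 [0.418 0.447 0.044] [376. 315.]
stapler 0.35 [0.409 0.304 0.017] [339. 273.]
stapler_pad 0.96 [ 0.554 -0.523  0.006] [169. 125.]
stapler_pad 0.64 [ 0.586 -0.362  0.002] [179. 154.]
cup 0.65 [ 0.728 -0.235  0.038] [153. 187.]
plant 0.75 [0.735 0.253 0.041] [226. 317.]
side [-0.3119174  -1.01201127  0.84746607] [ 5.86850275e+01  4.96689951e-02 -3.89090014e+01]
tray 0.65 [ 0.668 -0.026  0.006] [298. 192.]
divider_tab 0.68 [0.678 0.039 0.028] [288. 178.]
marker 0.69 [ 0.431 -0.089  0.015] [256. 222.]
marker 0.39 [0.609 0.306 0.004] [228. 162.]
highlighter 0.68 [ 0.391 -0.29   0.015] [291. 260.]
tape 0.53 [0.395 0.292 0.014] [183. 179.]
tape_pad 0.57 [0.61  0.307 0.004] [229. 162.]
stapler 0.91 [0.205 0.239 0.06 ] [140. 191.]
stapler 0.71 [0.435 0.07  0.036] [227. 195.]
stapler 0.64 [0.402 0.438 0.031] [164. 160.]
stapler_pad 0.81 [ 0.587 -0.313 -0.001] [344. 241.]
stapler_pad 0.66 [ 0.554 -0.543  0.002] [401. 286.]
cup 0.61 [ 0.71  -0.237  0.042] [353. 204.]
plant 0.64 [0.723 0.237 0.042] [262. 152.]
```

View pics/scene0.png

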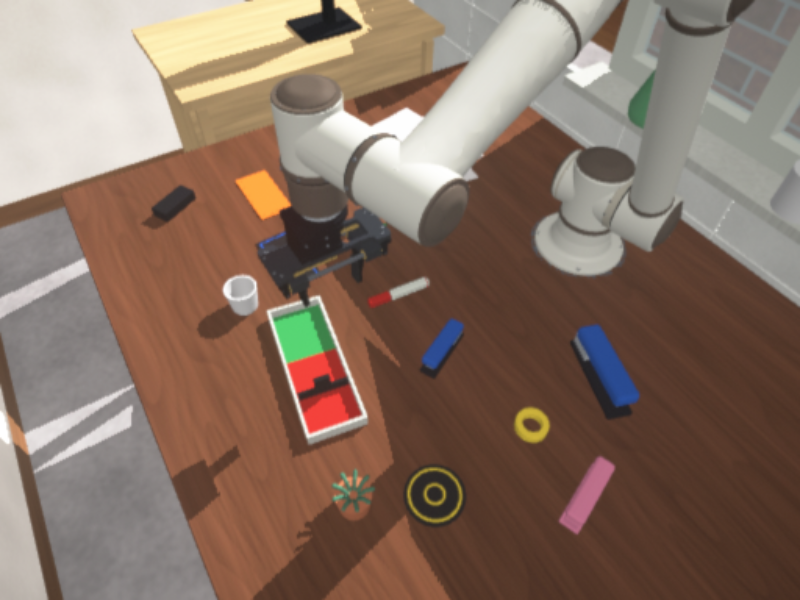

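View pics/side0.png

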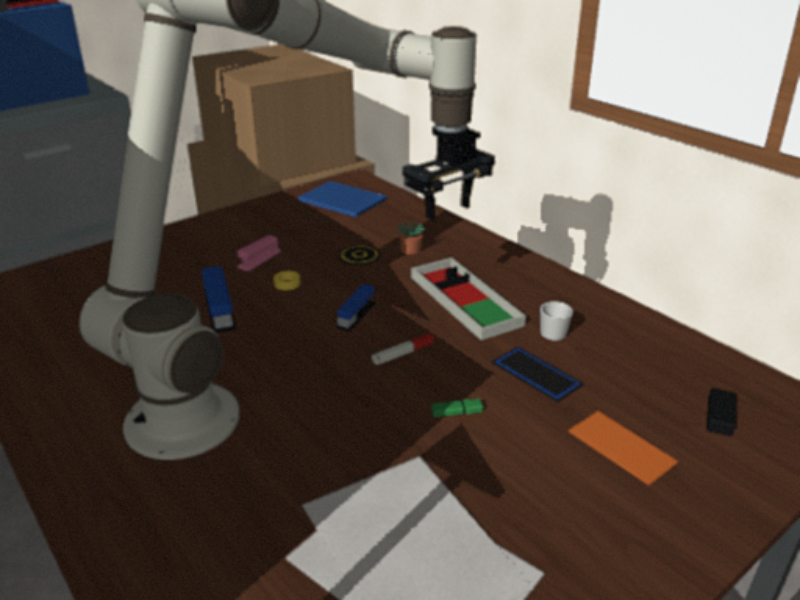

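Candidates for the stapler, in the scene view at 800x600:
- **Small blue** at (442,347). I choose this one.
- **Large blue** at (605,370). Rejected because the smaller one is meant.
- **Pink** at (587,494). Rejected by colour.

Candidates for the pad, in the side view:
- **Black with a blue outline** at (538,373). I choose this one.
- **Orange** at (623,447). Rejected by colour.

The marker is at (398,291) in the scene view. The highlighter is at (458,408) in the side view, and the tape is at (532,424) in the scene view. Next I survey with the wrist camera and check the small stapler in a close crop.

Run:
```python
from h import *
s=env.read_state(); o=s['tool_rot']; print(o)
Z=dict(tray=.026,divider_tab=.055,marker=.018,highlighter=.016,tape=.019,tape_pad=.003,stapler=.047,stapler_pad=.003,cup=.058,plant=.04)
ims=[]
for i,p in enumerate([[.52,-.2,.45],[.52,.16,.45]]):
    env.goto(p,o); f=env.grab_frame("wrist"); ims.append(f['image'])
    print(i,np.round(f['position'],3),np.round(f['orientation'],1),env.read_state()['clock'])
    for t in Z:
        for r in env.trace(f,t):
            if r['score']>.3: 
                m=r['mask']; ys,xs=np.nonzero(m); print(t,round(r['score'],2),rect(f,m,Z[t]),xs.min(),xs.max(),ys.min(),ys.max())
cv2.imwrite('pics/w1.png',cv2.resize(ims[0],(800,600)));cv2.imwrite('pics/w2.png',cv2.resize(ims[1],(800,600)))
```

```text
[ 1.79998872e+02 -1.10609750e-04 -8.99989787e+01]
0 [ 0.52  -0.282  0.61 ] [ -17.6   -0.2 -179.9] 2.3667
tray 0.59 [662.8 -40.5 256.4 113.1  79.3] 138 211 146 279
divider_tab 0.51 [646.1  34.4  40.7  29.9  -7.1] 168 191 255 269
marker 0.64 [436.3 -87.4 139.5  20.9  -5.4] 257 333 185 201
highlighter 0.83 [ 398.4 -286.4   91.    26.   -29.3] 297 349 58 96
tape_pad 0.65 [621.  279.7  85.6  47.7   2.8] 184 222 342 360
stapler 0.59 [443.2  66.7 112.5  53.1  24.5] 258 319 254 280
stapler_pad 0.74 [ 739.8 -227.1   79.7   71.3   42.2] 100 147 94 136
stapler_pad 0.6 [ 591.  -301.5  166.5   80.1  -87.6] 179 232 12 119
cup 0.9 [ 719.9 -232.1   72.4   64.9   42.2] 100 146 94 136
plant 0.65 [729.5 233.5  78.8  60.1  76.4] 130 162 331 360
1 [0.52  0.077 0.612] [-17.5  -0.  180. ] 4.2667
tray 0.56 [677.5  40.  184.8 118.5  79.8] 112 194 0 119
divider_tab 0.8 [671.1  44.3  91.5  10.2 -10. ] 120 180 51 66
tape 0.96 [398.9 298.4  62.7  57.4 -44.6] 300 332 191 223
tape_pad 0.78 [612.6 309.2 102.6 100.9  -0. ] 174 228 184 234
tape_pad 0.34 [439.4  85.3 124.1  35.8  27.6] 262 333 61 110
stapler 0.95 [445.5  85.2 117.2  35.8  27.1] 260 333 60 111
stapler 0.81 [ 4.138e+02  4.107e+02  1.109e+02  4.210e+01 -1.000e-01] 277 336 259 279
stapler 0.63 [227.3 288.3 182.2  84.5  70.8] 379 458 153 256
stapler 0.56 [732.4 253.3  74.3  68.5  -0. ] 105 147 169 207
plant 0.57 [735.  255.6  78.7  73.   -0. ] 104 148 168 208
```

View pics/w1.png

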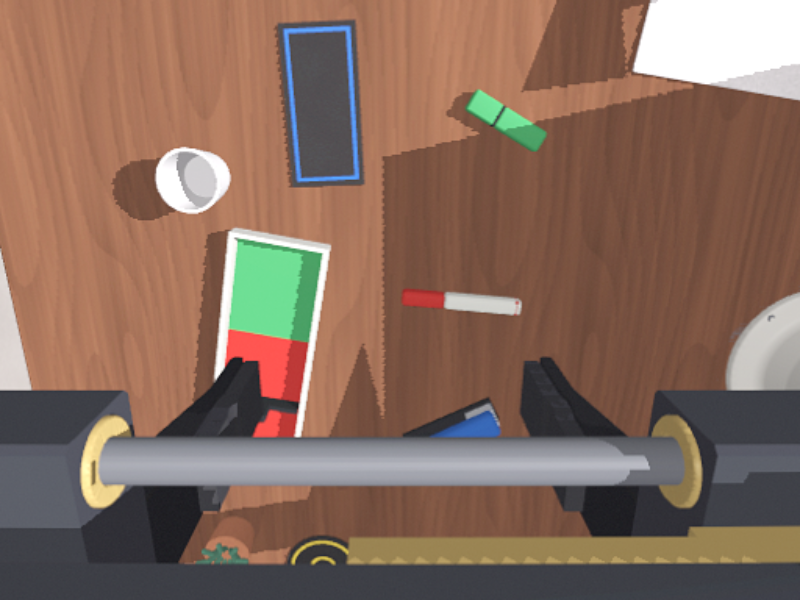

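View pics/w2.png

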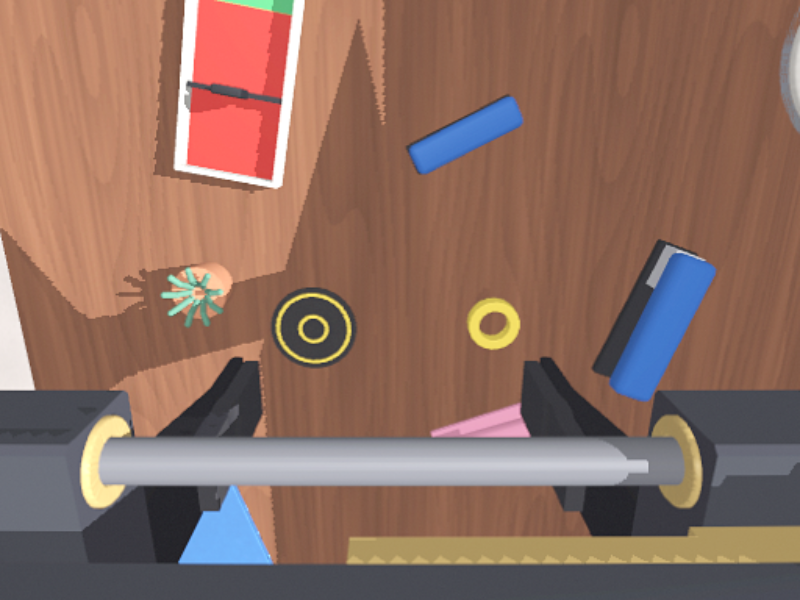

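The first wrist picture shows the blue-outlined pad at (320,103), the highlighter at (507,120), the marker at (461,302) and the tray's green end corners at (232,230) and (330,246). The second shows the small blue stapler at (465,135), smaller than the one at (655,325). It also shows the divider tab at (230,91), the tape at (493,324), the tape pad at (314,327) and the tray's red end corners at (174,170) and (281,188). Next I fit the tray pose and slide the divider.

```bash
cat >> h.py <<'E'
UP=.17
def down(yaw): return [180,0,yaw]
def best_yaw(p,a):
    "of a and a+180, the one nearer in joint 6 to mid-range"
    c=[]
    for y in (a,a+180):
        q=env.inverse_kinematics(p,down(y))
        if q is not None: c.append((abs(q[5]),y))
    return min(c)[1]
def above(p,a,z=UP):
    y=best_yaw([p[0],p[1],z],a); env.goto([p[0],p[1],z],down(y)); return y
def st(): 
    s=env.read_state(); print('t',round(s['clock'],1),'pos',np.round(s['position'],4),'open',round(s['opening'],3),'ff',np.round(s['finger_force'],1),'F',np.round(s['force'],1))
E
python3 - <<'E'
from h import *
import json
env.goto([.52,-.2,.45],down(-90)); f1=env.grab_frame("wrist")
env.goto([.60,.0,.40],down(-90)); f2=env.grab_frame("wrist")
k=.64
a=px2w(f1,np.array([[232,230],[330,246]])*k,.026)[:,:2]
print(a.round(4),np.linalg.norm(a[0]-a[1]))
for t,z in (("tray",.026),("divider_tab",.055)):
    for r in env.trace(f2,t)[:1]: print(t,r['score'],rect(f2,r['mask'],z))
cv2.imwrite('pics/w3.png',cv2.resize(f2['image'],(800,600)))
env.goto([.52,.16,.45],down(-90)); f=env.grab_frame("wrist")
b=px2w(f,np.array([[174,170],[281,188]])*k,.026)[:,:2]
tab=px2w(f,[[230*k,91*k]],.055)[0,:2]
print(b.round(4),np.linalg.norm(b[0]-b[1]),np.linalg.norm(a.mean(0)-b.mean(0)))
c=(a.mean(0)+b.mean(0))/2; d=b.mean(0)-a.mean(0); d/=np.linalg.norm(d)
x=np.array([d[1],-d[0]])
print('c',c,'y',d,np.degrees(np.arctan2(*d[::-1])),'tab',tab,'in tray',(tab-c)@x,(tab-c)@d)
cv2.imwrite('pics/crop.png',cv2.resize(f['image'][50:130,100:350],(800,256),interpolation=cv2.INTER_CUBIC))
st()
E
```

```text
[[ 0.6942 -0.1721]
 [ 0.5869 -0.1543]] 0.10875618025106276
tray 0.67 [668.9 -16.1 296.6 110.1  79.5]
divider_tab 0.94 [676.4  38.   90.2  19.  -10.9]
[[0.7501 0.1212]
 [0.6372 0.1403]] 0.11451482455295733 0.29865151913640786
c [ 0.66709264 -0.01621468] y [0.17762049 0.98409906] 79.7688094400388 tab [0.67528017 0.04415493] in tray -0.002665532318391438 0.06086394811365416
t 8.0 pos [0.5204 0.1589 0.4494] open 0.999 ff 0.0 F [ 0.2 -0.2 -1. ]
```

View pics/crop.png

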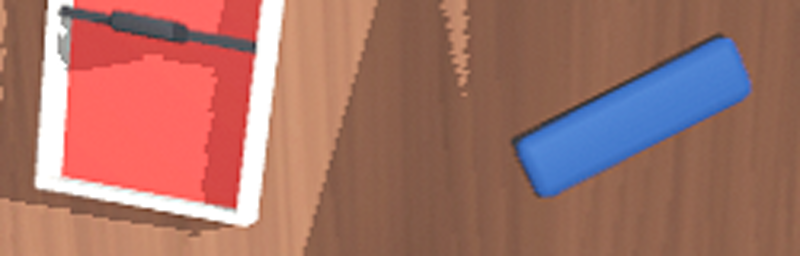

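View pics/w3.png

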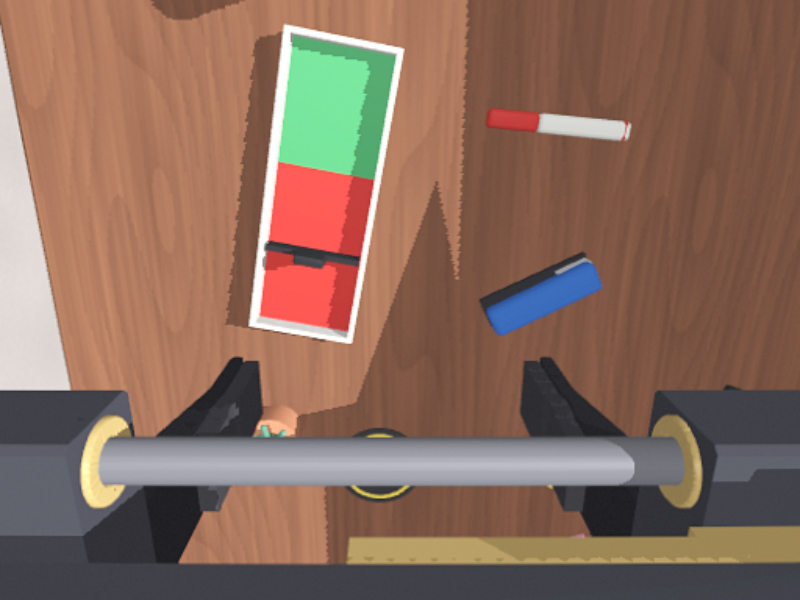

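The third wrist picture shows the whole tray, with the seam near (327,170) and the tab at (310,258). The crop confirms the small blue stapler at (635,115). Now I slide the divider.

```bash
cat >> h.py <<'E'
TC=np.array([.6685,-.0161]); TA=79.55
TY=np.array([np.cos(np.radians(TA)),np.sin(np.radians(TA))]); TX=np.array([TY[1],-TY[0]])
def T(x,y): return TC+x*TX+y*TY
E
python3 - <<'E'
from h import *
p=T(-.001,.0607); env.gripper_to(.6)
above(p,TA-90,.12); env.move_straight([*p,.034]); st()
env.gripper_to(0,15); st()
q=T(-.001,-.025); env.move_straight([*q,.034],rate=.08); st()
env.gripper_to(.6); env.move_straight([*q,.13]); 
env.goto([.60,.0,.40],down(-90)); f=env.grab_frame("wrist")
for r in env.trace(f,"divider_tab")[:1]:
    print(r['score'],c:=rect(f,r['mask'],.04)); print((c[:2]/1000-TC)@TY)
cv2.imwrite('pics/w4.png',f['image'][:230,100:440]); st()
E
```

```text
t 11.1 pos [0.6795 0.0441 0.0352] open 0.601 ff 0.0 F [ 1.  -0.2 -0.4]
t 11.9 pos [0.6785 0.0436 0.0341] open 0.112 ff 15.0 F [-0.4 -0.2  0.4]
t 13.1 pos [ 0.6628 -0.0407  0.034 ] open 0.117 ff 15.0 F [-2.2 -1.   1.4]
0.96 [663.4 -39.7  92.7  12.2 -10.2]
-0.024133584864633885
t 16.3 pos [ 0.6    -0.      0.3983] open 0.598 ff 0.0 F [-0.5  0.5  0.4]
```

View pics/w4.png

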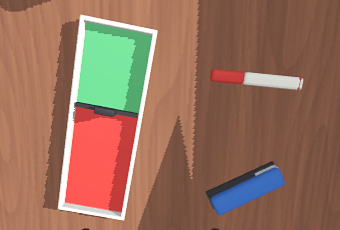

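The divider, at (105,108) in the crop, sits on the seam. Next come the marker and the highlighter.

```bash
cat >> h.py <<'E'
def pick_place(p,a,zp,q,b,zq,grip,opn,o0=.999,up=.16):
    env.gripper_to(o0); above(p,a,up); env.move_straight([*p,zp],force_limit=12); st()
    env.gripper_to(0,grip); env.move_straight([*p,up],rate=.25); st()
    above(q,b,up); hit=env.move_straight([*q,zq],rate=.12,force_limit=12); print('hit',hit); st()
    env.gripper_to(opn); env.move_straight([*q,up],rate=.25); st()
E
python3 - <<'E'
from h import *
f=env.grab_frame("wrist"); r=env.trace(f,"marker")[0]; m=rect(f,r['mask'],.014); print(m)
p=np.array([.4365,-.0872]); 
pick_place(p,-5.4,.005,T(0,.058),TA,.012,25,.42)
pick_place(np.array([.398,-.2865]),-29.3,.004,T(0,-.085),TA,.011,25,.5)
env.goto([.60,.0,.40],down(-90)); f=env.grab_frame("wrist")
for t,z in (("divider_tab",.04),("marker",.023),("highlighter",.021)):
  for r in env.trace(f,t)[:1]:
    c=rect(f,r['mask'],z); d=c[:2]/1000-TC; print(t,r['score'],c,d@TX,d@TY)
cv2.imwrite('pics/w5.png',f['image'][:230,100:440]); st()
E
```

```text
[437.4 -85.4 145.   20.3  -4.7]
t 19.9 pos [ 0.4372 -0.0871  0.0056] open 0.998 ff 0.0 F [-0.2  0.7  1. ]
t 21.7 pos [ 0.4354 -0.0872  0.1589] open 0.203 ff 25.0 F [ 0.3  0.1 -0.9]
hit False
t 24.7 pos [0.6797 0.0411 0.013 ] open 0.201 ff 25.0 F [-0.9  0.3 -0.4]
t 26.1 pos [0.6778 0.0409 0.1584] open 0.419 ff 0.0 F [ 0.1  0.4 -1.2]
t 30.0 pos [ 0.3987 -0.2867  0.0046] open 1.003 ff 0.0 F [-0.1  0.9  0.5]
t 31.8 pos [ 0.397  -0.2859  0.1588] open 0.27 ff 25.0 F [-0.1 -0.3 -0.4]
hit False
t 34.6 pos [ 0.6538 -0.0997  0.012 ] open 0.274 ff 25.0 F [ 0.5 -0.2  0.2]
t 36.0 pos [ 0.6519 -0.0995  0.1585] open 0.497 ff 0.0 F [ 0.   0.9 -0.3]
divider_tab 0.82 [662.4 -39.1  89.4  11.7  -9.4] -0.0018271424362339694 -0.023724914130881763
marker 0.98 [676.5  40.8 139.3  19.7  79.3] -0.0024530658031788194 0.057407251006865626
highlighter 0.86 [651.4 -97.8  89.5  25.7  80.3] -0.0019978379960069355 -0.08344644176561222
t 37.3 pos [ 6.001e-01 -4.000e-04  3.979e-01] open 0.501 ff 0.0 F [0.1 0.1 0.4]
```

View pics/w5.png

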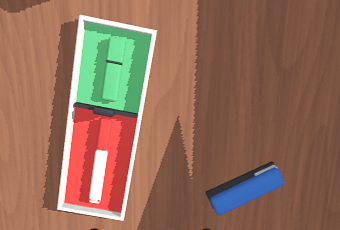

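In the crop, the marker lies on red at (98,177) and the highlighter on green at (115,68). The stapler and the tape are next.

Run:
```python
from h import *
pick_place(np.array([.4455,.0852]),27.1,.018,np.array([.591,-.3015]),-87.6,.0225,35,.65)
pick_place(np.array([.399,.2983]),0,.004,np.array([.6126,.3092]),-24,.0085,20,.9)
env.goto([.57,.2,.40],down(-90)); f=env.grab_frame("wrist")
for t,z in (("tape_pad",.003),("tape",.022)):
  for r in env.trace(f,t)[:1]: print(t,r['score'],rect(f,r['mask'],z))
cv2.imwrite('pics/w6.png',f['image'][:240])
env.goto([.56,-.2,.45],down(-90)); g=env.grab_frame("wrist")
for t,z in (("stapler_pad",.003),("stapler",.05)):
  for r in env.trace(g,t)[:2]: print(t,r['score'],rect(g,r['mask'],z))
cv2.imwrite('pics/w6.png',cv2.resize(np.vstack([f['image'][60:250],g['image'][:190]]),(800,594))); st()
```

```text
t 40.9 pos [0.4462 0.0855 0.0186] open 0.999 ff 0.0 F [-0.6 -0.8  0.6]
t 42.6 pos [0.4442 0.0847 0.1586] open 0.361 ff 34.9 F [-0.3  0.2 -2.1]
hit False
t 45.4 pos [ 0.5917 -0.3017  0.0235] open 0.362 ff 34.9 F [-0.3  0.4 -2.4]
t 46.8 pos [ 0.5903 -0.3011  0.1593] open 0.648 ff 0.0 F [ 0.1  0.2 -0.6]
t 51.1 pos [0.3995 0.2988 0.0047] open 0.998 ff 0.0 F [-0.3  0.4  0.3]
t 52.5 pos [0.3981 0.2974 0.1586] open 0.688 ff 20.0 F [ 0.   0.1 -1. ]
hit False
t 54.7 pos [0.6132 0.3097 0.0095] open 0.686 ff 20.0 F [-0.3  0.6 -0.2]
t 56.1 pos [0.6116 0.3087 0.1584] open 0.897 ff 0.0 F [-0.4 -0.3 -0.4]
tape_pad 0.67 [612.7 309.8 101.1 101.    0. ]
tape 0.87 [611.4 308.6  61.4  58.1  89.6]
stapler_pad 0.91 [ 590.6 -302.   167.9   81.3  -87.3]
stapler 0.91 [ 589.2 -298.7  115.7   33.4  -88.7]
t 59.0 pos [ 0.5604 -0.1989  0.4497] open 0.902 ff 0.0 F [-0.5  0.   0. ]
```

View pics/w6.png

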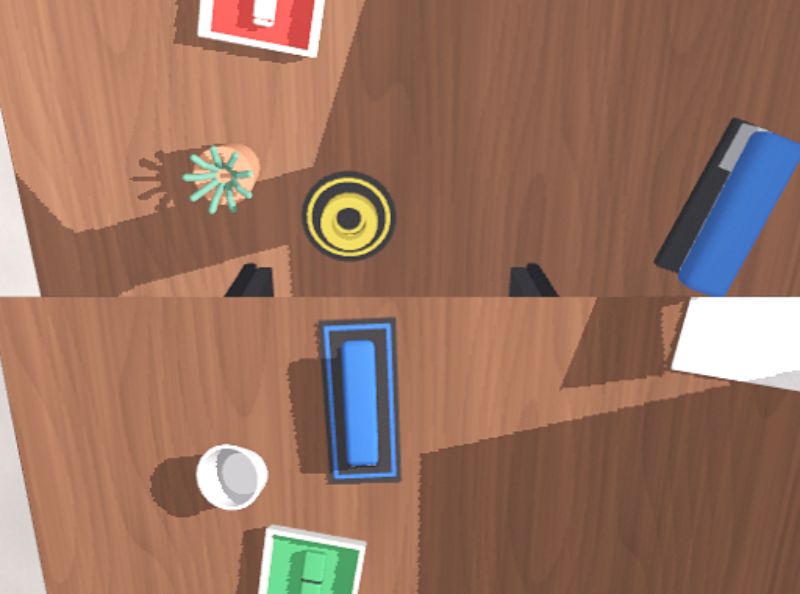

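The tape at (349,218) sits centred in its ring. The stapler at (361,403) stands inside its outline, about 4 mm off centre and 1.4° off line. Everything is in place, so I hand in.

```bash
python3 -c "
from h import *
print(env.close_job())"
```

```text
the job is handed in; nothing more can be done
None
```

I handed the job in at about 59 s on the robot's clock: divider at the seam, marker on red, highlighter on green, and tape and stapler on their pads, all within tolerance by my last wrist-camera measurements; the cup and plant looked undisturbed, and no verdict was reported back.

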